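# Shim the rocking ink rack

### The job

The ink-bottle rack on the table rocks because its red foot is shorter than the others. Using only the outside of the fingers, push the yellow wedge shim along the table, thin end first, under the red foot until that foot stands on the shim's flat top and the rack is level and firm. Do not grasp or lift the shim, keep off the rack itself and leave it standing where it is, and do not disturb the other things on the table.

Things in the scene. Friction and masses are not known exactly. Their poses are not given: they have to be found in the camera images.
- rack: Loose wooden ink rack, 1.1 kg: deck 200 (x) by 240 (y) mm on four 36 mm ball feet at x = +-80, y = +-100 mm; deck underside 52 mm up, tops of the three jars fixed on it 121 mm up. Origin: under the deck's centre, in the plane of the soles of the three long black feet; z normal to the deck. The red foot at (+80, -100) is 14 mm short, so the rack leans 0.11 rad onto it; raised 14 mm it is level.
- short_foot (a point): Lowest point (sole) of the red ball foot, 36 mm diameter; at (80, -100, 14) mm in the rack's frame. At the start it stands practically on the table, bearing about 3 N.
- shim: Loose yellow plastic wedge, 0.15 kg, flat on the table, 170 mm long (x), 56 wide (y). Origin: centre of the underside; x points to the thin edge, z up. Push block x -85 to -40 mm, 32 high, upright rear face; flat land x -40 to +15, 14 high; ramp from x +15 down to a 1 mm edge at +85. Thin edge starts roughly facing the red foot, some cm off and to the side. Friction about 0.6, on everything.
- shim_land (a point): Point on the shim's flat land, on the centre line, 14 mm up, at x = -3 mm in the shim's frame (82 mm ahead of the rear face): where the red foot's sole should come to rest. Up to 17 mm farther back (there the ball meets the push block) or 18 mm farther forward, or 20 mm to the side, it still stands on the land.
- ink_a: Ink jar, brown, black lid, 52 mm diameter, 55 mm high, standing; origin: centre of the underside. Bystander.
- ink_b: The same, red ink. Bystander.
- ink_c: The same, teal ink. Bystander.
- soda_a: Small glass soda bottle, 57 mm diameter, 180 mm high, standing; origin: centre of the underside. Bystander.
- soda_b: The same. Bystander.
- glass: Stemmed balloon glass, 92 mm widest, 170 mm high, standing; origin: centre of the underside. Bystander.
- coffee: White coffee mug, 72 mm diameter, 60 mm high, standing; origin: centre of the underside. Bystander.
Not all that is in view belongs to the job. Of the things shaped like the shim, the yellow one is meant.

How it is judged:
By the outcome, as a careful person would: the job done as asked, in the order asked, and still so for the second after the job is handed in, with the robot touching nothing.
It also fails if it takes over 51 s, if anything falls off the work surface, if the arm or the gripper's body presses on something with over 40 N, if the wrist force passes 120 N, or if a joint passes its speed limit or range.

### The arm

A 6-joint arm with a two-finger parallel gripper is mounted at the origin on the work surface. World frame = base frame: x ahead of the robot, y to its left, z up, the work surface at z = 0. Lengths are in m, angles in degrees, forces in N, time in s.
With the tool pointing down it reaches from about 0.3 to 0.75 m from the base axis. Payload 8.5 kg.
Tool frame: the origin (TCP) lies at the very end of the fingers, on their centre line; the grasp point (between the pads) lies 19 mm behind it (env.grip_depth is the z of the grasp point in the tool frame, in m); z points along the fingers, y is the direction in which the jaws open and shut (so a half turn about z gives the same grasp; the last joint's range is limited). The gripper opens to 85 mm and grips with 20 to 120 N. Pads are 22 mm wide; open, the fingers measure 114 mm over their backs; the gripper's body (76 mm by 85 mm) begins 54 mm behind the grasp point. The pads swing forward as they close: fully open they stand 13 mm farther back than shut.
Start: joints at [61.633, 21.807, 74.336, -0, 83.858, -12.336], TCP at [0.152, 0.529, 0.231] pointing down, gripper open.
Joint ranges: [-178.18, 178.18], [-50.72, 133.34], [12.68, 142.11], [-81.47, 261.47], [9.98, 163.14], [-165.26, 165.26]. Speed limits (degrees/s): [136.94, 136.94, 180, 180, 180, 180].

### API

Orientations are given as a 3x3 rotation matrix whose columns are the frame's x, y, z axes.
In Python, from rig import env gives the robot as it stands.
- The arm moves only by the tool apply_moves, never from a script. Its argument "plan" is a list of rows, each an object of numbers: "tx", "ty", "tz": the shift along the world's x, y, z in mm; "rx", "ry", "rz": the turn, a rotation vector about the world's x, y, z in rad; "jaw": the opening, from -1 (shut) to 1 (fully open). A call has 1 to 12 rows; each row is the pose to reach, as a shift and turn from the pose measured when the call began; what a row does not reach only later rows make up. A row lasts 1/10 s, in which the tool goes at most 50 mm and 8.59 degrees, less where a joint would pass 70% of its speed; a pose out of reach is approached as far as the arm can. A call with a gripper value outside its range is refused whole. The fingers move at their own pace and stop on an object; "grip_force" is the grip in N (left out, the last holds). Time passes only in rows, so rows that repeat a pose let the fingers close. It gives the time, the measured TCP pose, the force and the opening at its end, in the units of the state.
- env.observe(): the state, without advancing time (a new reading comes with each control period).
- env.get_image(name): name is "scene" or "top" or "wrist"; returns a dict with "image" (384x512x3 uint8, red, green, blue), "intrinsics" (3x3 intrinsics, pixels), "k1" (the pictures are not rectified: a ray, as slopes to the right and down, at radius r is drawn at 1 + k1 r^2 times it, then the intrinsics apply), "world_from_camera" (4x4, takes a point from camera to world coordinates). Camera axes: x right, y up, looking along -z (the intrinsics and any distortion apply to the point x, -y, -z); pixel columns grow to the right and rows downward; lengths in m; the calibration is good to about 2 mm. A picture is of the moment at which its call begins. There is no depth.
- env.close_job(): hands the job in, once; it reports no verdict.
The state is a dict: "time_s": time; "q": joint angles; "qvel": joint speeds; "joint_efforts": joint torques, N m; "position": TCP position; "tool_rot": TCP orientation; "ft_force": force on the tool from outside, world axes, zero at the start; "wrist_torque": the same for the moment, N m; "grip_width": finger opening in m.
Only numpy, scipy, OpenCV 4.12 (cv2) and the standard library are available. Lean on these libraries where they do the work, as an engineer would, in place of code of your own. Each camera call takes 0.05 s, during which the arm holds its last target.

## Working session

There is one attempt and no reset: what is moved stays moved. The work goes in short steps, Python scripts to look and compute and a tool call to move; the robot and the scene stay as the last step left them, time stands still between calls to the robot, and variables do not carry over. Pictures are saved under pics/ and viewed, and the job is handed in when it is done.

Besides the shell and the picture viewer there is one more tool, called after ">>>" by a JSON object that holds its "name" and its "arguments", one argument or row to a line. apply_moves: Moves the arm, as the interface text tells. Its arguments: {"type":"object","properties":{"plan":{"type":"array","items":{"type":"object","properties":{"tx":{"type":"number"},"ty":{"type":"number"},"tz":{"type":"number"},"rx":{"type":"number"},"ry":{"type":"number"},"rz":{"type":"number"},"jaw":{"type":"number"}}}},"grip_force":{"type":"number"}},"required":["plan"]}

```bash
mkdir -p pics; ls; python3 - <<'E'
from rig import env
import cv2
for n in ["scene","top","wrist"]:
    d=env.get_image(n); cv2.imwrite(f"pics/{n}0.png",d["image"][:,:,::-1]); print(n,d["intrinsics"],d["k1"],d["world_from_camera"])
print(env.observe())
E
```

```text
pics
scene [[493.91708691   0.         254.07216389]
 [  0.         493.91708691 195.20825103]
 [  0.           0.           1.        ]] 0.05679180181017695 [[ 0.88657356 -0.38467505  0.25692885  1.06907632]
 [ 0.46245625  0.75027785 -0.47245885 -0.84364023]
 [-0.01102489  0.53768787  0.84307189  1.58127263]
 [ 0.          0.          0.          1.        ]]
top [[491.36292982   0.         257.81740688]
 [  0.         491.36292982 191.15980722]
 [  0.           0.           1.        ]] 0.041638715034799094 [[-0.02257713  0.99873022 -0.04503586  0.51623763]
 [-0.99962445 -0.02325133 -0.01450295 -0.00980895]
 [-0.01553168  0.04469152  0.99888009  1.63487   ]
 [ 0.          0.          0.          1.        ]]
wrist [[311.2531482    0.         258.76837578]
 [  0.         311.2531482  194.63740848]
 [  0.           0.           1.        ]] -0.015243486350041502 [[ 0.27625255 -0.91426435 -0.29631947  0.07672803]
 [ 0.96108418  0.26237162  0.08647738  0.55055546]
 [-0.00131736 -0.30867755  0.95116583  0.37326023]
 [ 0.          0.          0.          1.        ]]
{'time_s': 0.15, 'q': array([ 6.16336676e+01,  2.18332758e+01,  7.43706211e+01, -1.74799268e-03,
        8.38590860e+01, -1.23364206e+01]), 'qvel': array([ 0.02614286, -0.19595496, -0.13260159, -0.04288014, -0.02566942,
        0.00814787]), 'joint_efforts': array([ 2.18577858e-03, -4.48627496e+01, -2.31344926e+01, -1.23036707e-04,
        3.86103027e-03,  1.21531009e-06]), 'position': array([0.15178731, 0.5284156 , 0.23086728]), 'tool_rot': array([[-9.61118521e-01,  2.76135733e-01, -4.95574770e-04],
       [ 2.76136102e-01,  9.61118041e-01, -9.81679919e-04],
       [ 2.05228947e-04, -1.08035684e-03, -9.99999395e-01]]), 'ft_force': array([ 0.65222415, -0.25734295,  1.01262658]), 'wrist_torque': array([ 0.01981461, -0.03760042,  0.0057109 ]), 'grip_width': 0.08543891349483787}
```

View pics/scene0.png

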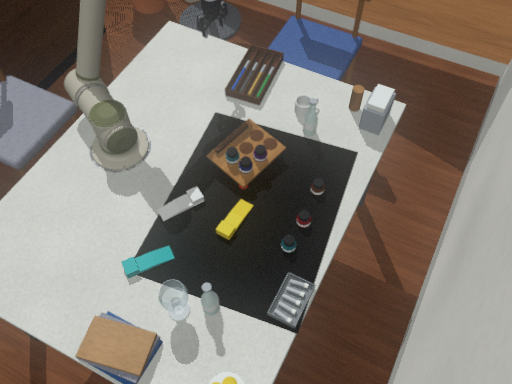

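View pics/top0.png

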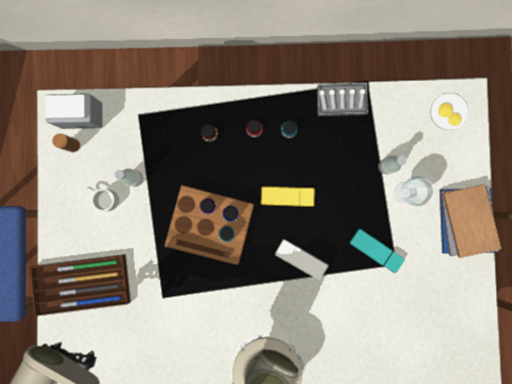

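View pics/wrist0.png

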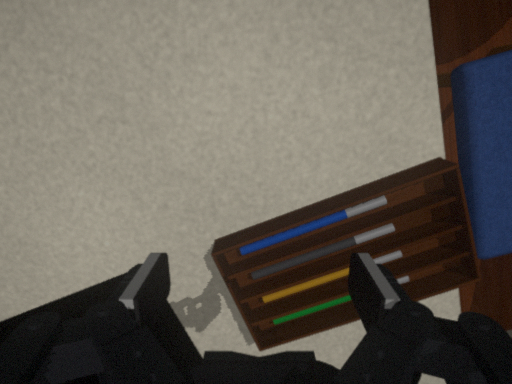

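```bash
python3 - <<'E'
import cv2
a=cv2.imread("pics/top0.png")[170:285,150:340]; cv2.imwrite("pics/t0z.png",cv2.resize(a,None,fx=4,fy=4,interpolation=cv2.INTER_CUBIC))
a=cv2.imread("pics/scene0.png")[110:250,180:330]; cv2.imwrite("pics/s0z.png",cv2.resize(a,None,fx=4,fy=4,interpolation=cv2.INTER_CUBIC))
E
```

```text
(no output)
```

View pics/t0z.png

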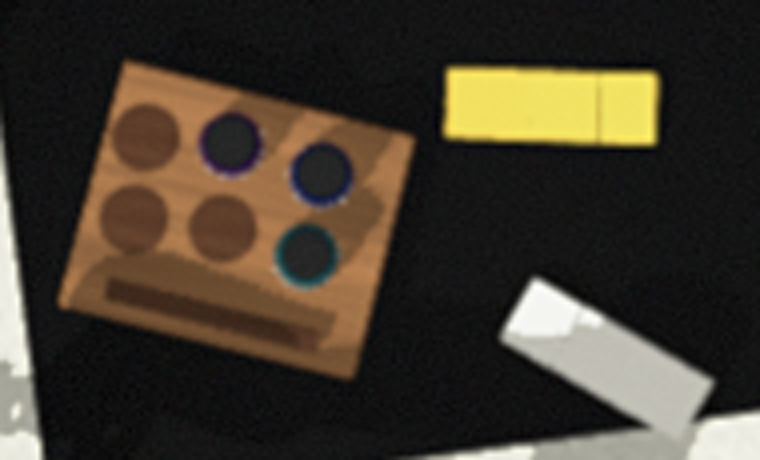

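View pics/s0z.png

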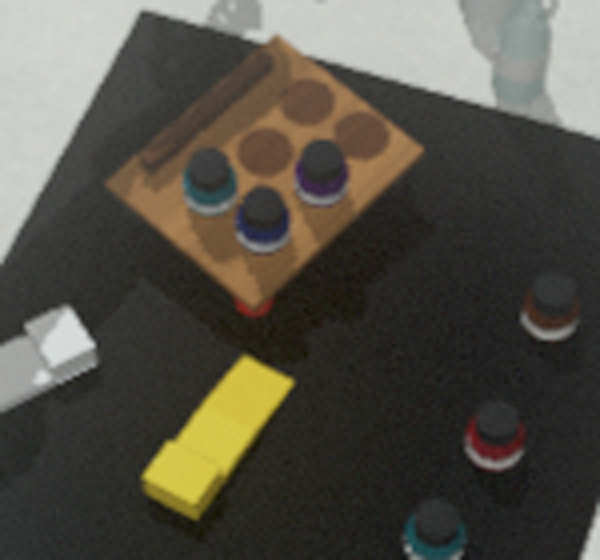

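```bash
cat > h.py <<'E'
import numpy as np, cv2
from scipy.spatial.transform import Rotation as R
from scipy.optimize import least_squares
def cam(d):
    W=d["world_from_camera"]; F=np.diag([1,-1,-1.]); Rc=(W[:3,:3]@F).T; t=-Rc@W[:3,3]
    return cv2.Rodrigues(Rc)[0],t,np.array(d["intrinsics"]),np.array([d["k1"],0,0,0.])
def proj(c,P): return cv2.projectPoints(np.asarray(P,float).reshape(-1,1,3),*c)[0].reshape(-1,2)
def onplane(c,px,z):
    n=cv2.undistortPoints(np.array(px,float).reshape(-1,1,2),c[2],c[3]).reshape(-1,2)
    Rc=cv2.Rodrigues(c[0])[0]; o=-Rc.T@c[1]; v=np.c_[n,np.ones(len(n))]@Rc
    return o+v*((z-o[2])/v[:,2])[:,None]
def mask(im): # rgb
    h=cv2.cvtColor(im,cv2.COLOR_RGB2HSV); m=cv2.inRange(h,(22,120,60),(34,255,255))
    n,l,s,_=cv2.connectedComponentsWithStats(m)
    # largest yellow blob in the central region
    i=1+np.argmax(s[1:,4]); return (l==i).astype(np.uint8)
V=np.array([[-85,0],[-40,0],[15,0],[85,0]])
def shimpts():
    P=[]
    for y in(-28,28):
        for x,z in[(-85,0),(-85,32),(-40,32),(-40,14),(15,14),(85,1),(85,0)]: P.append((x,y,z))
    return np.array(P)/1000.
def fitshim(ims,g):
    # silhouette fit: hull of projected model vs observed mask
    S=[(cam(d),mask(d["image"])) for d in ims]
    P=shimpts()
    def world(p):
        return P@R.from_euler('z',p[2]).as_matrix().T+[p[0],p[1],0]
    def soft(p):
        r=[]
        for c,m in S:
            up=8; q=proj(c,world(p)); h=cv2.convexHull(q.astype(np.float32)).reshape(-1,2)
            o=np.zeros(m.shape,np.uint8)
            M=np.zeros((m.shape[0],m.shape[1]),np.uint8)
            cv2.fillConvexPoly(M,np.round(h*16).astype(np.int32),255,cv2.LINE_AA,4)
            r.append((cv2.GaussianBlur(M.astype(float)/255,(0,0),2)-cv2.GaussianBlur(m.astype(float),(0,0),2)).ravel())
        return np.concatenate(r)
    s=least_squares(soft,g,diff_step=1e-3,x_scale=[.01,.01,.05]); 
    s=least_squares(lambda u:soft(u*np.array([.001,.001,.01])),s.x/np.array([.001,.001,.01]),diff_step=None,method='trf') if 0 else s
    return s.x,s.cost,[int(m.sum()) for _,m in S]
from scipy.optimize import minimize
def fitshim2(ims,g):
    S=[(cam(d),cv2.GaussianBlur(mask(d["image"]).astype(float),(0,0),2)) for d in ims]; P=shimpts()
    def f(u):
        p=np.array(g)+np.array(u)*[.01,.01,.1]; w=P@R.from_euler('z',p[2]).as_matrix().T+[p[0],p[1],0]; e=0
        for c,m in S:
            M=np.zeros(m.shape,np.uint8); h=cv2.convexHull(proj(c,w).astype(np.float32)).reshape(-1,2)
            cv2.fillConvexPoly(M,np.round(h*16).astype(np.int32),255,cv2.LINE_AA,4)
            e+=((cv2.GaussianBlur(M/255.,(0,0),2)-m)**2).sum()
        return e
    s=minimize(f,[0,0,0],method='Nelder-Mead',options=dict(initial_simplex=[[0,0,0],[1,0,0],[0,1,0],[0,0,1]],xatol=.01,fatol=1e-3))
    return np.array(g)+s.x*[.01,.01,.1],s.fun
E
python3 - <<'E'
from h import *; from rig import env
T=env.get_image("top");S=env.get_image("scene")
ct,cs=cam(T),cam(S)
print(onplane(ct,[[262,197],[314,197]],0.01))
g=onplane(ct,[[288,197]],0.015)[0]
for ims in ([T],[S],[T,S]):
    print(fitshim2(ims,[g[0],g[1],1.57]), [mask(d["image"]).sum() for d in ims])
# rack: corners of deck in top, jar tops
top=np.array([[125,62],[415,135],[355,380],[58,305]])/4+[150,170]-.375
sc=np.array([[278,38],[425,150],[255,305],[106,184]])/4+[180,110]-.375
a=np.array([80,100,0])/np.hypot(80,100)
th=14/125.
def rk(p,X):
    c=np.array([0,0,.018]); X=np.asarray(X,float)
    return (c+(X-c)@R.from_rotvec(p[3]*a).as_matrix().T)@R.from_euler('z',p[2]).as_matrix().T+[p[0],p[1],0]
dk=lambda h:np.array([[.1,.12,h],[.1,-.12,h],[-.1,-.12,h],[-.1,.12,h]])
ot=top
# scene: corners order: 278,38 =? match by projection later
def res(p,which):
    r=[]
    if 't' in which: r.append((proj(ct,rk(p,dk(p[4])))-ot).ravel())
    if 's' in which: r.append((proj(cs,rk(p,dk(p[4])))-os_).ravel())
    return np.concatenate(r+[[ (p[3]-th)*300]])
c0=onplane(ct,[top.mean(0)],.07)[0]
p0=[c0[0],c0[1],-.24,th,.07]
q=proj(cs,rk(p0,dk(.07))); os_=np.array([sc[np.argmin(np.linalg.norm(sc-k,axis=1))] for k in q]); print(q,os_)
for w in('t','s','ts'):
    s=least_squares(res,p0,args=(w,),x_scale=[.01,.01,.1,.1,.01]); print(w,s.x,s.cost, 'foot',rk(s.x,[[.08,-.1,.014]]),'level',rk([*s.x[:3],0],[[.08,-.1,.014]]))
print(onplane(cs,[[243.3,187]],.02))
np.save("rack.npy",s.x)
E
```

```text
[[ 5.69839234e-01  3.84204387e-04  1.00000000e-02]
 [ 5.65886317e-01 -1.71219681e-01  1.00000000e-02]]
(array([ 0.57118467, -0.08246129,  1.52817344]), np.float64(6.116988374327873)) [np.uint64(1063)]
(array([ 0.57188178, -0.07991876,  1.51775386]), np.float64(2.1376141671913413)) [np.uint64(739)]
(array([ 0.57141356, -0.08132346,  1.52588442]), np.float64(9.862518830726273)) [np.uint64(1063), np.uint64(739)]
[[285.49117293 146.27494408]
 [244.14847935 187.62032904]
 [205.1103574  156.70475851]
 [246.86417744 117.78968785]] [[285.875 147.125]
 [243.375 185.875]
 [206.125 155.625]
 [249.125 119.125]]
t [ 0.48082228  0.17404437 -0.26837789  0.11200344  0.06885318] 0.07797871460264647 foot [[5.30719394e-01 5.74062134e-02 6.07040297e-05]] level [[0.53144169 0.05641072 0.014     ]]
s [ 0.47362173  0.19389322 -0.27609225  0.11171852  0.03171865] 0.7635704719431096 foot [[5.22620549e-01 7.68694617e-02 9.59518772e-05]] level [[0.52333217 0.07587258 0.014     ]]
ts [ 0.48202563  0.17502513 -0.27072558  0.11138742  0.06266413] 2.8572504787799433 foot [[5.31655233e-01 5.82612157e-02 1.36914871e-04]] level [[0.53236873 0.05727297 0.014     ]]
[[0.53986928 0.04538751 0.02      ]]
```

>>> {"name": "apply_moves", "arguments": {
  "plan": [
    {"tx": 28,"ty": -35,"tz": 0,"rz": 0.04,"jaw": 0.06},
    {"tx": 56,"ty": -70,"tz": 0,"rz": 0.08,"jaw": 0.06},
    {"tx": 84,"ty": -105,"rz": 0.12,"jaw": 0.06},
    {"tx": 112,"ty": -140,"rz": 0.16,"jaw": 0.06},
    {"tx": 140,"ty": -175,"rz": 0.2,"jaw": 0.06},
    {"tx": 168,"ty": -210,"rz": 0.24,"jaw": 0.06},
    {"tx": 196,"ty": -245,"rz": 0.28,"jaw": 0.06},
    {"tx": 224,"ty": -280,"rz": 0.32,"jaw": 0.06},
    {"tx": 252,"ty": -315,"rz": 0.36,"jaw": 0.06},
    {"tx": 280,"ty": -350,"rz": 0.4,"jaw": 0.06},
    {"tx": 308,"ty": -385,"rz": 0.44,"jaw": 0.06},
    {"tx": 336,"ty": -420,"rz": 0.454,"jaw": 0.06}
  ]
}}

```text
validation failed for argument at $.pl...
```

>>> {"name": "apply_moves", "arguments": {
  "plan": [
    {"tx": 28,"ty": -35,"tz": 0,"rx": 0,"ry": 0,"rz": 0.04,"jaw": 0.06},
    {"tx": 56,"ty": -70,"tz": 0,"rx": 0,"ry": 0,"rz": 0.08,"jaw": 0.06},
    {"tx": 84,"ty": -105,"tz": 0,"rx": 0,"ry": 0,"rz": 0.12,"jaw": 0.06},
    {"tx": 112,"ty": -140,"tz": 0,"rx": 0,"ry": 0,"rz": 0.16,"jaw": 0.06},
    {"tx": 140,"ty": -175,"tz": 0,"rx": 0,"ry": 0,"rz": 0.2,"jaw": 0.06},
    {"tx": 168,"ty": -210,"tz": 0,"rx": 0,"ry": 0,"rz": 0.24,"jaw": 0.06},
    {"tx": 196,"ty": -245,"tz": 0,"rx": 0,"ry": 0,"rz": 0.28,"jaw": 0.06},
    {"tx": 224,"ty": -280,"tz": 0,"rx": 0,"ry": 0,"rz": 0.32,"jaw": 0.06},
    {"tx": 252,"ty": -315,"tz": 0,"rx": 0,"ry": 0,"rz": 0.36,"jaw": 0.06},
    {"tx": 280,"ty": -350,"tz": 0,"rx": 0,"ry": 0,"rz": 0.4,"jaw": 0.06},
    {"tx": 308,"ty": -385,"tz": 0,"rx": 0,"ry": 0,"rz": 0.44,"jaw": 0.06},
    {"tx": 336,"ty": -420,"tz": 0,"rx": 0,"ry": 0,"rz": 0.454,"jaw": 0.06}
  ]
}}

```text
time_s: 1.45
position: [0.4887, 0.1068, 0.2311]
tool_rot: [[-0.985, -0.174, 0.0], [-0.174, 0.985, -0.001], [0.0, -0.001, -1.0]]
ft_force: [0.8, 0.5, -0.5]
grip_width: 0.0455
```

>>> {"name": "apply_moves", "arguments": {
  "plan": [
    {"tx": 30,"ty": -38,"tz": 0,"rx": 0,"ry": 0,"rz": 0,"jaw": 0.06},
    {"tx": 60,"ty": -76,"tz": 0,"rx": 0,"ry": 0,"rz": 0,"jaw": 0.06},
    {"tx": 90,"ty": -114,"tz": 0,"rx": 0,"ry": 0,"rz": 0,"jaw": 0.06},
    {"tx": 120,"ty": -152,"tz": 0,"rx": 0,"ry": 0,"rz": 0,"jaw": 0.06},
    {"tx": 152,"ty": -193,"tz": 0,"rx": 0,"ry": 0,"rz": 0,"jaw": 0.06},
    {"tx": 152,"ty": -193,"tz": -40,"rx": 0,"ry": 0,"rz": 0,"jaw": 0.06},
    {"tx": 152,"ty": -193,"tz": -80,"rx": 0,"ry": 0,"rz": 0,"jaw": 0.06},
    {"tx": 152,"ty": -193,"tz": -80,"rx": 0,"ry": 0,"rz": 0,"jaw": 0.06}
  ]
}}

```text
time_s: 2.25
position: [0.6383, -0.0859, 0.1455]
tool_rot: [[-0.985, -0.174, -0.011], [-0.174, 0.985, 0.003], [0.01, 0.005, -1.0]]
ft_force: [0.6, 0.1, -0.4]
grip_width: 0.0452
```

```bash
cat > snap.py <<'E'
import sys; from rig import env; import cv2,pickle
k=sys.argv[1]; D={}
for n in sys.argv[2:]:
    D[n]=env.get_image(n); cv2.imwrite(f"pics/{n}{k}.png",D[n]["image"][:,:,::-1])
D["obs"]=env.observe(); pickle.dump(D,open(f"s{k}.pkl","wb")); o=D["obs"]; print(o["time_s"],o["position"],o["ft_force"])
E
python3 snap.py 1 wrist top
```

```text
2.35 [ 0.64091447 -0.08614553  0.15194143] [ 1.2278816  -0.02681182  2.28321583]
```

View pics/wrist1.png

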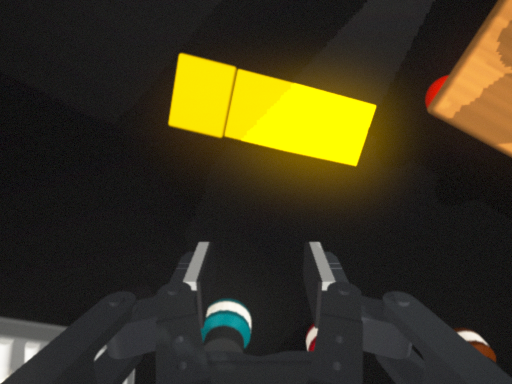

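View pics/top1.png

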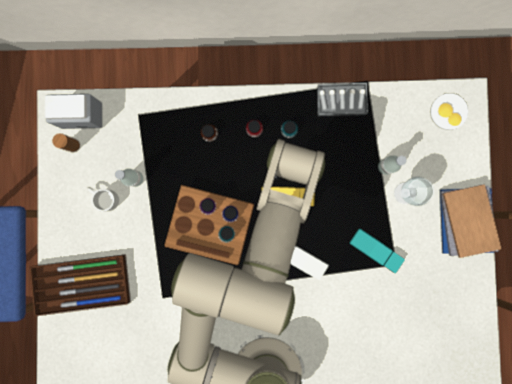

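```bash
python3 - <<'E'
from h import *; import pickle
D=pickle.load(open("s1.pkl","rb"));d=D["wrist"];c=cam(d)
P=onplane(c,[[180,53],[236,66],[222,137],[169,126]],.032);print(P)
Q=onplane(c,[[376,104],[357,165]],.001);print(Q)
m=(Q[0]+Q[1])/2; r=(P[0]+P[3])/2; print('len',np.linalg.norm(m-r),'w',np.linalg.norm(P[0]-P[3]),np.linalg.norm(Q[0]-Q[1]),'head',np.degrees(np.arctan2(m[1]-r[1],m[0]-r[0])),'ctr',(m+r)/2)
im=d["image"]; 
h=cv2.cvtColor(im,cv2.COLOR_RGB2HSV); R_=((h[...,0]<6)|(h[...,0]>174))&(h[...,1]>150)&(h[...,2]>80); R_[200:]=0
ys,xs=np.nonzero(R_); print(len(xs),xs.min(),xs.max(),ys.min(),ys.max())
for row in range(ys.min(),ys.max()+1,3): print(row,xs[ys==row].min(),xs[ys==row].max())
cn=max(cv2.findContours(R_.astype(np.uint8),0,1)[0],key=len).reshape(-1,2)
# left side contour points fit: sphere centre (X,Y,.018) silhouettes
left=np.array([[xs[ys==r].min()-.5,r] for r in range(ys.min()+1,ys.max()-3)])
Rc=cv2.Rodrigues(c[0])[0]; o=-Rc.T@c[1]
V=onplane(c,left,0)-o; V/=np.linalg.norm(V,axis=1)[:,None]
def f(p):
    C=np.array([p[0],p[1],.018])-o; return (np.linalg.norm(np.cross(V,C),axis=1)-.018)*1000
s=least_squares(f,[.53,.057]);print(s.x,s.cost,len(left))
E
```

```text
[[ 0.54139359 -0.16311323  0.032     ]
 [ 0.54317244 -0.11987203  0.032     ]
 [ 0.59853818 -0.12289014  0.032     ]
 [ 0.5971677  -0.16636245  0.032     ]]
[[0.5500731  0.00540752 0.001     ]
 [0.60670476 0.00332769 0.001     ]]
len 0.1721644969182005 w 0.055868670685138726 0.05666983450034809 head 86.91693937024998 ctr [ 0.57383479 -0.08018512  0.0165    ]
280 425 447 75 107
75 445 447
78 438 446
81 434 444
84 431 442
87 429 440
90 427 438
93 426 436
96 425 434
99 425 432
102 425 430
105 426 428
[0.5340942  0.05779058] 0.5916673382450665 28
```

>>> {"name": "apply_moves", "arguments": {
  "plan": [
    {"tx": 0,"ty": 0,"tz": -40,"rx": 0,"ry": 0,"rz": 0,"jaw": 0.06},
    {"tx": 0,"ty": 0,"tz": -80,"rx": 0,"ry": 0,"rz": 0,"jaw": 0.06},
    {"tx": 0,"ty": 0,"tz": -115,"rx": 0,"ry": 0,"rz": 0,"jaw": 0.06},
    {"tx": 0,"ty": 0,"tz": -135,"rx": 0,"ry": 0,"rz": 0,"jaw": 0.06},
    {"tx": 0,"ty": 0,"tz": -144,"rx": 0,"ry": 0,"rz": 0,"jaw": 0.06},
    {"tx": 0,"ty": 0,"tz": -147,"rx": 0,"ry": 0,"rz": 0,"jaw": 0.06},
    {"tx": 0,"ty": 0,"tz": -147,"rx": 0,"ry": 0,"rz": 0,"jaw": 0.06}
  ]
}}

```text
time_s: 3.05
position: [0.642, -0.0863, 0.0068]
tool_rot: [[-0.985, -0.175, 0.003], [-0.175, 0.985, -0.001], [-0.003, -0.002, -1.0]]
ft_force: [-0.4, 0.1, 0.0]
grip_width: 0.0452
```

```bash
python3 snap.py 2 wrist
```

```text
3.1 [ 0.64194701 -0.08640039  0.00688233] [-0.19029244 -0.12014979  0.20921169]
```

View pics/wrist2.png

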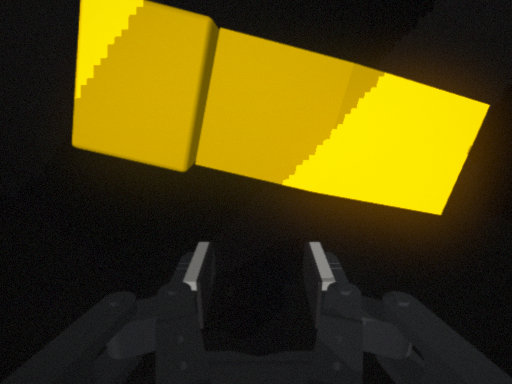

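>>> {"name": "apply_moves", "arguments": {
  "plan": [
    {"tx": -5,"ty": -1,"tz": -3,"rx": 0,"ry": 0,"rz": 0,"jaw": 0.06},
    {"tx": -10,"ty": -2,"tz": -3,"rx": 0,"ry": 0,"rz": 0,"jaw": 0.06},
    {"tx": -15,"ty": -3,"tz": -3,"rx": 0,"ry": 0,"rz": 0,"jaw": 0.06},
    {"tx": -19,"ty": -3,"tz": -3,"rx": 0,"ry": 0,"rz": 0,"jaw": 0.06},
    {"tx": -22,"ty": -4,"tz": -3,"rx": 0,"ry": 0,"rz": 0,"jaw": 0.06},
    {"tx": -25,"ty": -4,"tz": -3,"rx": 0,"ry": 0,"rz": 0,"jaw": 0.06},
    {"tx": -28,"ty": -5,"tz": -3,"rx": 0,"ry": 0,"rz": 0,"jaw": 0.06},
    {"tx": -31,"ty": -5,"tz": -3,"rx": 0,"ry": 0,"rz": 0,"jaw": 0.06},
    {"tx": -34,"ty": -6,"tz": -3,"rx": 0,"ry": 0,"rz": 0,"jaw": 0.06},
    {"tx": -37,"ty": -6,"tz": -3,"rx": 0,"ry": 0,"rz": 0,"jaw": 0.06},
    {"tx": -40,"ty": -7,"tz": -3,"rx": 0,"ry": 0,"rz": 0,"jaw": 0.06},
    {"tx": -43,"ty": -8,"tz": -3,"rx": 0,"ry": 0,"rz": 0,"jaw": 0.06}
  ]
}}

```text
time_s: 4.3
position: [0.5987, -0.0944, 0.0039]
tool_rot: [[-0.985, -0.175, 0.003], [-0.175, 0.985, -0.002], [-0.003, -0.002, -1.0]]
ft_force: [0.6, 0.3, 0.5]
grip_width: 0.045
```

```bash
python3 snap.py 3 wrist
```

```text
4.35 [ 0.59830109 -0.09454605  0.00385685] [ 0.68695855 -0.11003283  0.18281274]
```

View pics/wrist3.png

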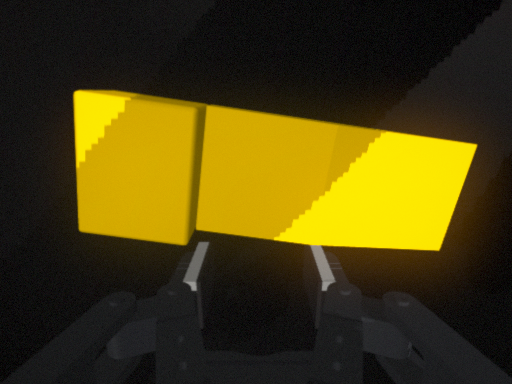

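```bash
cat > sw.py <<'E'
import sys,pickle; from h import *
# usage: key, block rear two corners far,near ; thin edge far,near
def pose(k,px):
    c=cam(pickle.load(open(f"s{k}.pkl","rb"))["wrist"])
    P=onplane(c,px[:2],.032);Q=onplane(c,px[2:],.001)
    m=Q.mean(0);r=P.mean(0);a=np.arctan2(m[1]-r[1],m[0]-r[0]);h=np.array([np.cos(a),np.sin(a)])
    ctr=((m+r)/2)[:2]; F=np.array([.533,.0575]); v=F-ctr
    print('len',np.linalg.norm((m-r)[:2]),'w',np.linalg.norm(P[0]-P[1]),np.linalg.norm(Q[0]-Q[1]),'head',np.degrees(a),'ctr',ctr,'rear',ctr-h*.085,'foot fwd',v@h,'left',h[0]*v[1]-h[1]*v[0])
E
python3 - <<'E'
from sw import *
pose(2,[[82,-8],[73,147],[489,104],[441,214]])
pose(3,[[76,91],[80,231],[476,144],[439,249]])
E
```

```text
len 0.1683421929846354 w 0.05269506997388867 0.05577462034386914 head 87.02724496838985 ctr [ 0.5740301  -0.08045915] rear [ 0.56962191 -0.16534477] foot fwd 0.1356456345134617 left 0.048129596440819704
len 0.1678174417006036 w 0.05431232387628668 0.05541579579154608 head 91.86984612085931 ctr [ 0.55617377 -0.08679741] rear [ 0.55894725 -0.17175215] foot fwd 0.14497671210797947 left 0.01845312491827128
```

>>> {"name": "apply_moves", "arguments": {
  "plan": [
    {"tx": 12,"ty": 2,"tz": 0,"rx": 0,"ry": 0,"rz": 0,"jaw": 0.06},
    {"tx": 20,"ty": 3,"tz": 35,"rx": 0,"ry": 0,"rz": -0.12,"jaw": -0.5},
    {"tx": 20,"ty": -10,"tz": 75,"rx": 0,"ry": 0,"rz": -0.26,"jaw": -0.5},
    {"tx": 15,"ty": -25,"tz": 80,"rx": 0,"ry": 0,"rz": -0.4,"jaw": -0.5},
    {"tx": 10,"ty": -40,"tz": 80,"rx": 0,"ry": 0,"rz": -0.54,"jaw": -0.5},
    {"tx": 0,"ty": -55,"tz": 80,"rx": 0,"ry": 0,"rz": -0.68,"jaw": -0.5},
    {"tx": -10,"ty": -70,"tz": 80,"rx": 0,"ry": 0,"rz": -0.82,"jaw": -0.5},
    {"tx": -20,"ty": -85,"tz": 80,"rx": 0,"ry": 0,"rz": -0.96,"jaw": -0.5},
    {"tx": -28,"ty": -100,"tz": 80,"rx": 0,"ry": 0,"rz": -1.1,"jaw": -0.5},
    {"tx": -28,"ty": -115,"tz": 80,"rx": 0,"ry": 0,"rz": -1.24,"jaw": -0.5},
    {"tx": -28,"ty": -115,"tz": 80,"rx": 0,"ry": 0,"rz": -1.38,"jaw": -0.5},
    {"tx": -28,"ty": -115,"tz": 80,"rx": 0,"ry": 0,"rz": -1.52,"jaw": -0.5}
  ]
}}

```text
time_s: 5.55
position: [0.5699, -0.2101, 0.0837]
tool_rot: [[-0.218, 0.976, -0.002], [0.976, 0.218, -0.003], [-0.002, -0.002, -1.0]]
ft_force: [-0.2, -0.0, -0.5]
grip_width: 0.0216
```

>>> {"name": "apply_moves", "arguments": {
  "plan": [
    {"tx": 0,"ty": 0,"tz": 0,"rx": 0,"ry": 0,"rz": -0.086,"jaw": -0.5},
    {"tx": 0,"ty": 0,"tz": 0,"rx": 0,"ry": 0,"rz": -0.086,"jaw": -0.5}
  ]
}}

```text
time_s: 5.75
position: [0.5696, -0.2102, 0.0835]
tool_rot: [[-0.132, 0.991, -0.003], [0.991, 0.132, -0.002], [-0.002, -0.003, -1.0]]
ft_force: [-0.3, -0.1, 0.4]
grip_width: 0.0217
```

```bash
python3 snap.py 4 wrist top scene
```

```text
5.9 [ 0.56978578 -0.21008726  0.08360899] [ 0.1442736   0.18502626 -0.1472246 ]
```

View pics/wrist4.png

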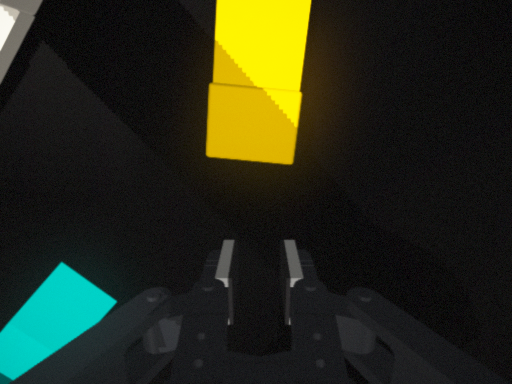

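```bash
python3 - <<'E'
from sw import *
c=cam(pickle.load(open("s4.pkl","rb"))["wrist"])
P=onplane(c,[[207,157],[293,164],[209,84],[301,92]],.032); print(P, P[:2].mean(0)); d=P[1]-P[0]; print(np.degrees(np.arctan2(d[1],d[0]))+90)
E
python3 - <<'E'
import cv2
a=cv2.imread("pics/scene4.png")[110:260,180:330]; cv2.imwrite("pics/s4z.png",cv2.resize(a,None,fx=4,fy=4,interpolation=cv2.INTER_CUBIC))
E
```

```text
[[ 0.53266162 -0.17367444  0.032     ]
 [ 0.58716377 -0.17090984  0.032     ]
 [ 0.53025023 -0.13009903  0.032     ]
 [ 0.58466235 -0.12736628  0.032     ]] [ 0.55991269 -0.17229214  0.032     ]
92.90381445691675
```

View pics/s4z.png

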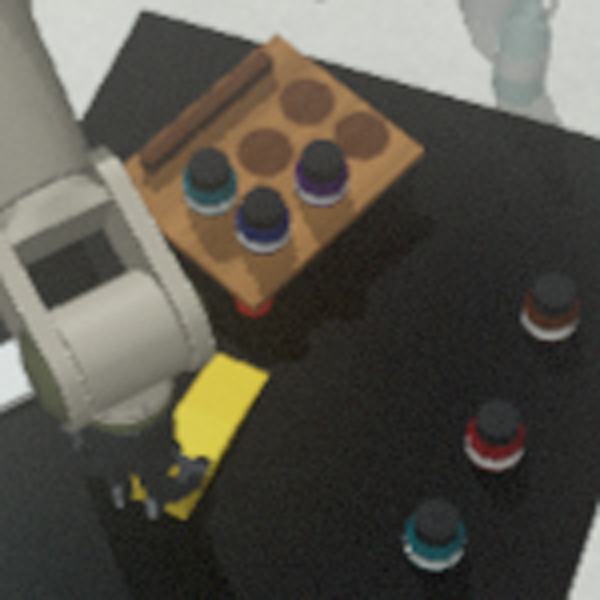

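>>> {"name": "apply_moves", "arguments": {
  "plan": [
    {"tx": 0,"ty": 0,"tz": -30,"rx": 0,"ry": 0,"rz": 0,"jaw": -0.5},
    {"tx": 0,"ty": 0,"tz": -60,"rx": 0,"ry": 0,"rz": 0,"jaw": -0.5},
    {"tx": 0,"ty": 0,"tz": -75,"rx": 0,"ry": 0,"rz": 0,"jaw": -0.5},
    {"tx": 0,"ty": 0,"tz": -78,"rx": 0,"ry": 0,"rz": 0,"jaw": -0.5},
    {"tx": -1,"ty": 8,"tz": -78,"rx": 0,"ry": 0,"rz": 0,"jaw": -0.5},
    {"tx": -2,"ty": 16,"tz": -78,"rx": 0,"ry": 0,"rz": 0,"jaw": -0.5},
    {"tx": -3,"ty": 22,"tz": -78,"rx": 0,"ry": 0,"rz": 0,"jaw": -0.5},
    {"tx": -4,"ty": 27,"tz": -78,"rx": 0,"ry": 0,"rz": 0,"jaw": -0.5},
    {"tx": -4.5,"ty": 32,"tz": -78,"rx": 0,"ry": 0,"rz": 0,"jaw": -0.5},
    {"tx": -5,"ty": 37,"tz": -78,"rx": 0,"ry": 0,"rz": 0,"jaw": -0.5},
    {"tx": -6,"ty": 42,"tz": -78,"rx": 0,"ry": 0,"rz": 0,"jaw": -0.5},
    {"tx": -7,"ty": 47,"tz": -78,"rx": 0,"ry": 0,"rz": 0,"jaw": -0.5}
  ]
}}

```text
time_s: 7.1
position: [0.5628, -0.1627, 0.0056]
tool_rot: [[-0.136, 0.991, -0.002], [0.991, 0.136, -0.002], [-0.002, -0.003, -1.0]]
ft_force: [-0.5, -2.3, 0.2]
grip_width: 0.0213
```

```bash
python3 snap.py 5 wrist scene top
```

```text
7.25 [ 0.56256631 -0.16258481  0.00548085] [ 0.00983654 -0.00544113 -0.31635375]
```

View pics/wrist5.png

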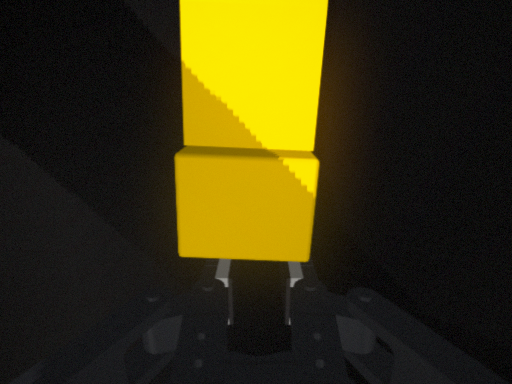

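View pics/scene5.png

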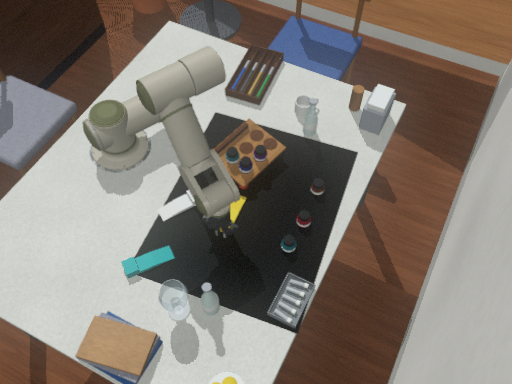

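```bash
python3 - <<'E'
from sw import *
c=cam(pickle.load(open("s5.pkl","rb"))["wrist"])
P=onplane(c,[[179,256],[309,261],[178,150],[318,156]],.032); print(P, P[:2].mean(0)); d=P[1]-P[0]; d2=P[3]-P[2]
a=np.arctan2(d[1],d[0])+np.pi/2;print(np.degrees(a),np.degrees(np.arctan2(d2[1],d2[0]))+90)
Q=onplane(c,[[180,5],[185,147],[328,5],[315,150]],.014)  # land side edges
for i in(0,2):
    e=Q[i]-Q[i+1];print(np.degrees(np.arctan2(e[1],e[0])))
D=pickle.load(open("s5.pkl","rb"));im=D["scene"]["image"];c=cam(D["scene"])
cv2.imwrite("pics/s5z.png",cv2.resize(im[150:250,190:290,::-1],None,fx=6,fy=6,interpolation=cv2.INTER_CUBIC))
E
```

```text
[[ 0.52869081 -0.15283753  0.032     ]
 [ 0.58317807 -0.14769061  0.032     ]
 [ 0.52580525 -0.10808096  0.032     ]
 [ 0.57824093 -0.10319112  0.032     ]] [ 0.55593444 -0.15026407  0.032     ]
95.39620127415786 95.32764901012575
95.73236034672324
95.77999708350208
```

View pics/s5z.png

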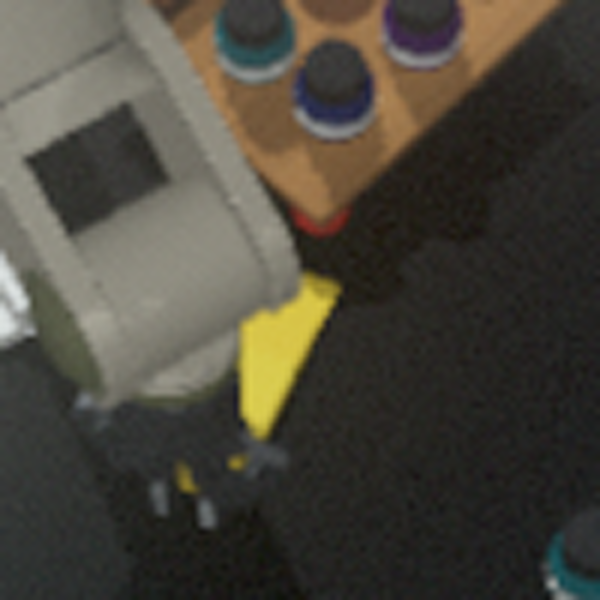

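>>> {"name": "apply_moves", "arguments": {
  "plan": [
    {"tx": 0,"ty": 1,"tz": 0,"rx": 0,"ry": 0,"rz": -0.025,"jaw": -0.5},
    {"tx": -0.5,"ty": 5,"tz": 0,"rx": 0,"ry": 0,"rz": -0.025,"jaw": -0.5},
    {"tx": -1,"ty": 10,"tz": 0,"rx": 0,"ry": 0,"rz": -0.025,"jaw": -0.5},
    {"tx": -1.5,"ty": 15,"tz": 0,"rx": 0,"ry": 0,"rz": -0.025,"jaw": -0.5},
    {"tx": -2,"ty": 20,"tz": 0,"rx": 0,"ry": 0,"rz": -0.025,"jaw": -0.5},
    {"tx": -2.5,"ty": 24,"tz": 0,"rx": 0,"ry": 0,"rz": -0.025,"jaw": -0.5},
    {"tx": -3,"ty": 28,"tz": 0,"rx": 0,"ry": 0,"rz": -0.025,"jaw": -0.5}
  ]
}}

```text
time_s: 7.95
position: [0.5595, -0.1342, 0.0055]
tool_rot: [[-0.111, 0.994, -0.003], [0.994, 0.111, -0.002], [-0.001, -0.003, -1.0]]
ft_force: [0.5, -0.0, 0.6]
grip_width: 0.0216
```

```bash
python3 snap.py 6 wrist scene
```

```text
8.05 [ 0.55949163 -0.13399592  0.00550749] [-0.76318005 -0.32484226  0.07609334]
```

View pics/wrist6.png

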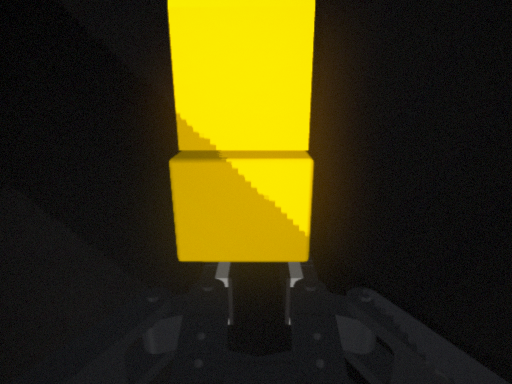

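```bash
python3 - <<'E'
from sw import *
D=pickle.load(open("s6.pkl","rb"))
c=cam(D["wrist"])
P=onplane(c,[[180,260],[308,261],[173,153],[312,154]],.032); print(P[:2].mean(0)); d=P[1]-P[0]; d2=P[3]-P[2]
for e in(d,d2): print(np.degrees(np.arctan2(e[1],e[0]))+90)
r=P[:2].mean(0)[:2];v=np.array([.533,.0575])-r;print(np.degrees(np.arctan2(v[1],v[0])),np.linalg.norm(v))
im=D["scene"]["image"]
cv2.imwrite("pics/s6z.png",cv2.resize(im[150:250,190:290,::-1],None,fx=6,fy=6,interpolation=cv2.INTER_CUBIC))
E
```

```text
[ 0.55303998 -0.1223793   0.032     ]
96.00878918508695
95.99675691205881
96.35698940640216 0.18099216117864686
```

View pics/s6z.png

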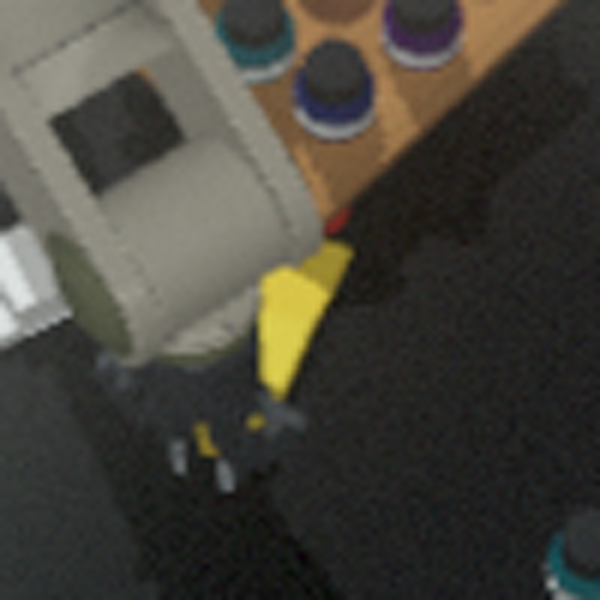

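>>> {"name": "apply_moves", "arguments": {
  "plan": [
    {"tx": -0.5,"ty": 4,"tz": 0,"rx": 0,"ry": 0,"rz": 0,"jaw": -0.5},
    {"tx": -1,"ty": 8,"tz": 0,"rx": 0,"ry": 0,"rz": 0,"jaw": -0.5},
    {"tx": -1.3,"ty": 12,"tz": 0,"rx": 0,"ry": 0,"rz": 0,"jaw": -0.5},
    {"tx": -1.7,"ty": 16,"tz": 0,"rx": 0,"ry": 0,"rz": 0,"jaw": -0.5},
    {"tx": -2.2,"ty": 20,"tz": 0,"rx": 0,"ry": 0,"rz": 0,"jaw": -0.5},
    {"tx": -2.6,"ty": 24,"tz": 0,"rx": 0,"ry": 0,"rz": 0,"jaw": -0.5},
    {"tx": -3,"ty": 28,"tz": 0,"rx": 0,"ry": 0,"rz": 0,"jaw": -0.5},
    {"tx": -3.5,"ty": 32,"tz": 0,"rx": 0,"ry": 0,"rz": 0,"jaw": -0.5},
    {"tx": -4,"ty": 36,"tz": 0,"rx": 0,"ry": 0,"rz": 0,"jaw": -0.5},
    {"tx": -4.3,"ty": 40,"tz": 0,"rx": 0,"ry": 0,"rz": 0,"jaw": -0.5}
  ]
}}

```text
time_s: 9.05
position: [0.5552, -0.0937, 0.0056]
tool_rot: [[-0.112, 0.994, -0.003], [0.994, 0.112, -0.002], [-0.001, -0.003, -1.0]]
ft_force: [1.2, -4.9, 0.9]
grip_width: 0.0216
```

```bash
python3 snap.py 7 wrist scene top; python3 - <<'E'
import cv2
a=cv2.imread("pics/scene7.png")[100:250,180:330]; cv2.imwrite("pics/s7z.png",cv2.resize(a,None,fx=4,fy=4,interpolation=cv2.INTER_CUBIC))
E
```

```text
9.2 [ 0.55483158 -0.0930609   0.00537313] [-0.45942297  0.0715329  -0.00201167]
```

View pics/wrist7.png

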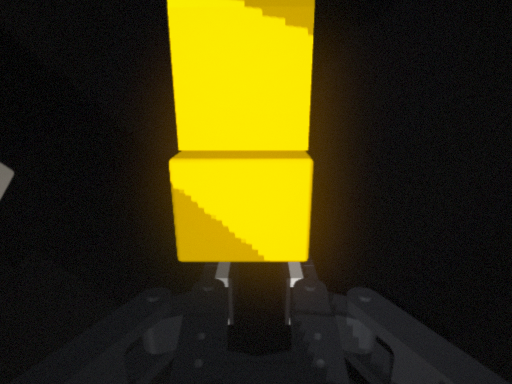

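View pics/s7z.png

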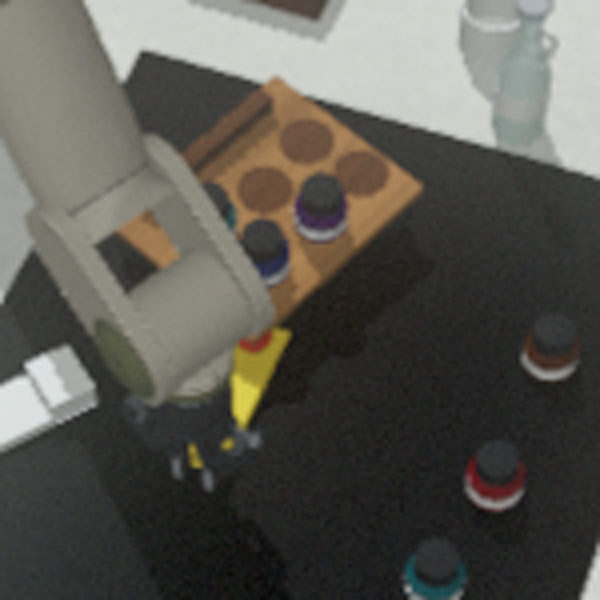

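>>> {"name": "apply_moves", "arguments": {
  "plan": [
    {"tx": -0.4,"ty": 3,"tz": 0,"rx": 0,"ry": 0,"rz": 0,"jaw": -0.5},
    {"tx": -0.7,"ty": 6,"tz": 0,"rx": 0,"ry": 0,"rz": 0,"jaw": -0.5},
    {"tx": -1,"ty": 9,"tz": 0,"rx": 0,"ry": 0,"rz": 0,"jaw": -0.5},
    {"tx": -1.3,"ty": 12,"tz": 0,"rx": 0,"ry": 0,"rz": 0,"jaw": -0.5},
    {"tx": -1.6,"ty": 15,"tz": 0,"rx": 0,"ry": 0,"rz": 0,"jaw": -0.5},
    {"tx": -2,"ty": 18,"tz": 0,"rx": 0,"ry": 0,"rz": 0,"jaw": -0.5},
    {"tx": -2.3,"ty": 21,"tz": 0,"rx": 0,"ry": 0,"rz": 0,"jaw": -0.5},
    {"tx": -2.6,"ty": 24,"tz": 0,"rx": 0,"ry": 0,"rz": 0,"jaw": -0.5},
    {"tx": -3,"ty": 27,"tz": 0,"rx": 0,"ry": 0,"rz": 0,"jaw": -0.5},
    {"tx": -3.3,"ty": 30,"tz": 0,"rx": 0,"ry": 0,"rz": 0,"jaw": -0.5}
  ]
}}

```text
time_s: 10.2
position: [0.5515, -0.0628, 0.0053]
tool_rot: [[-0.112, 0.994, -0.004], [0.994, 0.112, -0.0], [0.0, -0.004, -1.0]]
ft_force: [1.1, -3.2, -0.8]
grip_width: 0.0216
```

```bash
python3 snap.py 8 wrist scene top; python3 - <<'E'
import cv2
a=cv2.imread("pics/scene8.png")[100:250,180:330]; cv2.imwrite("pics/s8z.png",cv2.resize(a,None,fx=4,fy=4,interpolation=cv2.INTER_CUBIC))
E
```

```text
10.35 [ 0.55121389 -0.06233863  0.00528258] [ 0.02665918 -0.09386463  0.49156196]
```

View pics/wrist8.png

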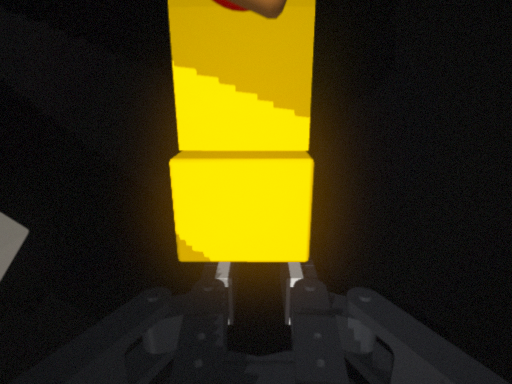

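View pics/s8z.png

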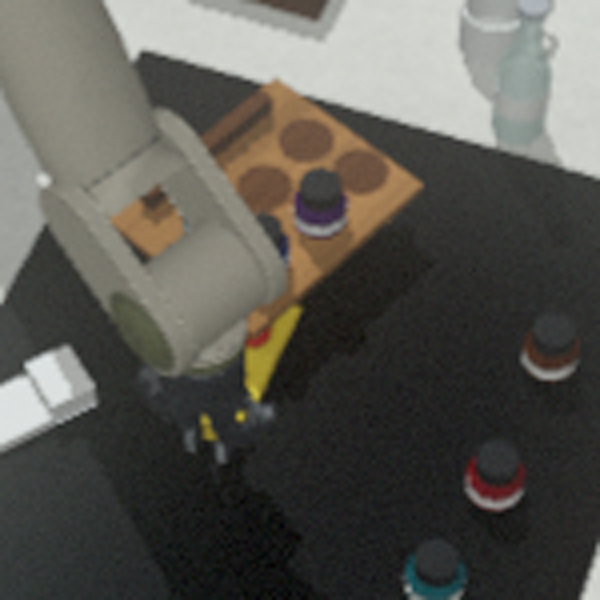

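>>> {"name": "apply_moves", "arguments": {
  "plan": [
    {"tx": -0.3,"ty": 3,"tz": 0,"rx": 0,"ry": 0,"rz": 0,"jaw": -0.5},
    {"tx": -0.7,"ty": 6,"tz": 0,"rx": 0,"ry": 0,"rz": 0,"jaw": -0.5},
    {"tx": -1,"ty": 9,"tz": 0,"rx": 0,"ry": 0,"rz": 0,"jaw": -0.5},
    {"tx": -1.3,"ty": 12,"tz": 0,"rx": 0,"ry": 0,"rz": 0,"jaw": -0.5},
    {"tx": -1.6,"ty": 15,"tz": 0,"rx": 0,"ry": 0,"rz": 0,"jaw": -0.5},
    {"tx": -2,"ty": 18,"tz": 0,"rx": 0,"ry": 0,"rz": 0,"jaw": -0.5},
    {"tx": -2.2,"ty": 20,"tz": 0,"rx": 0,"ry": 0,"rz": 0,"jaw": -0.5}
  ]
}}

```text
time_s: 11.05
position: [0.549, -0.0422, 0.0053]
tool_rot: [[-0.112, 0.994, -0.005], [0.994, 0.112, 0.001], [0.001, -0.005, -1.0]]
ft_force: [0.1, -5.2, -1.6]
grip_width: 0.0217
```

```bash
python3 snap.py 9 wrist scene top; python3 - <<'E'
import cv2
a=cv2.imread("pics/scene9.png")[100:250,180:330]; cv2.imwrite("pics/s9z.png",cv2.resize(a,None,fx=4,fy=4,interpolation=cv2.INTER_CUBIC))
E
```

```text
11.2 [ 0.54891122 -0.04184757  0.00525363] [ 0.67373705 -1.5946163   0.9441184 ]
```

View pics/wrist9.png

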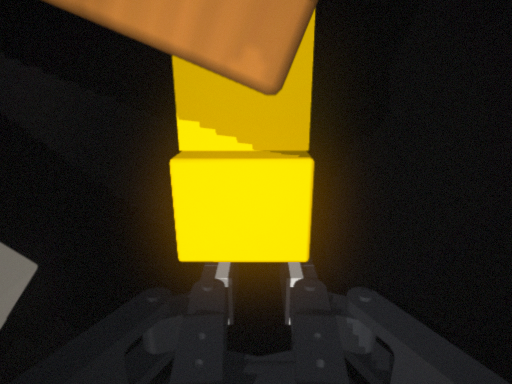

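View pics/s9z.png

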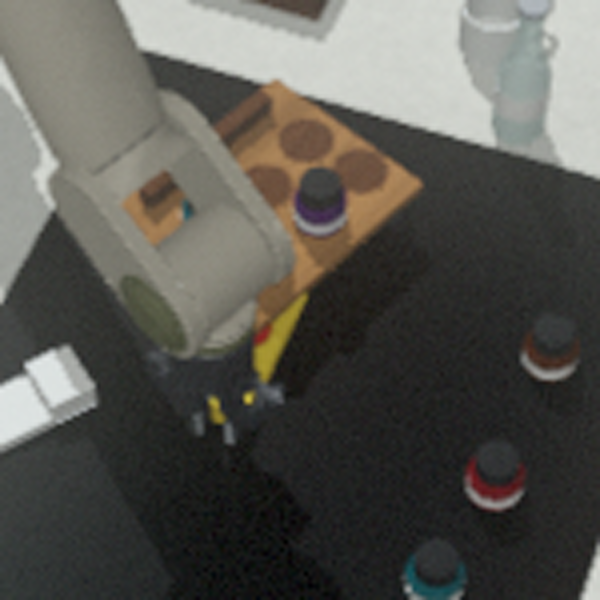

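```bash
python3 - <<'E'
from sw import *
D=pickle.load(open("s9.pkl","rb")); c=cam(D["wrist"])
P=onplane(c,[[178,261],[308,261]],.032); r=P.mean(0); d=P[1]-P[0]; a=np.arctan2(d[1],d[0])+np.pi/2; print('rear',r,np.degrees(a))
h=np.array([np.cos(a),np.sin(a)])
# deck edges in wrist: left edge (-y side edge) from (40,0)->(250,88); right edge (280,85)->(316,10)
for z in(.052,.062,.069,.075):
    E=onplane(c,[[60,8],[240,84],[284,80],[314,12],[273,97]],z)
    e1=E[1]-E[0]; e2=E[3]-E[2]
    # intersection
    A=np.c_[e1[:2],-e2[:2]];t=np.linalg.solve(A,E[2][:2]-E[0][:2]);X=E[0][:2]+t[0]*e1[:2]
    y=np.arctan2(e2[1],e2[0])
    print(z,'corner',X,'e1',np.degrees(np.arctan2(e1[1],e1[0])),'e2',np.degrees(y))
    for yaw in(-.2684,-.25):
        Rz=R.from_euler('z',yaw).as_matrix()[:2,:2]; f=X+Rz@np.array([-.02,.02]); v=f-r[:2]; print('   foot',f,'fwd',v@h,'left',h[0]*v[1]-h[1]*v[0])
T=D["top"]["image"]; cv2.imwrite("pics/t9z.png",cv2.resize(T[150:300,130:330,::-1],None,fx=4,fy=4,interpolation=cv2.INTER_CUBIC))
E
```

```text
rear [ 0.542135   -0.03064621  0.032     ] 96.61278802314965
0.052 corner [0.54644299 0.03567187] e1 -15.677967322395748 e2 72.52834098114043
   foot [0.53246285 0.06025958] fwd 0.0914148380325393 left -0.0008608028581697322
   foot [0.53201282 0.0599982 ] fwd 0.09120701870124144 left -0.00038367448540172107
0.062 corner [0.54595965 0.03576699] e1 -15.677967322395755 e2 72.52834098114046
   foot [0.5319795 0.0603547] fwd 0.09156498597780667 left -0.0003916278708398068
   foot [0.53152948 0.06009332] fwd 0.09135716664650881 left 8.550050192820437e-05
0.069 corner [0.54562131 0.03583357] e1 -15.677967322395752 e2 72.52834098114033
   foot [0.53164116 0.06042128] fwd 0.09167008953949385 left -6.320537970886178e-05
   foot [0.53119114 0.0601599 ] fwd 0.09146227020819599 left 0.00041392299305915113
0.075 corner [0.5453313  0.03589064] e1 -15.67796732239576 e2 72.52834098114027
   foot [0.53135115 0.06047835] fwd 0.09176017830665428 left 0.0002182996126890921
   foot [0.53090113 0.06021697] fwd 0.09155235897535643 left 0.0006954279854571015
```

View pics/t9z.png

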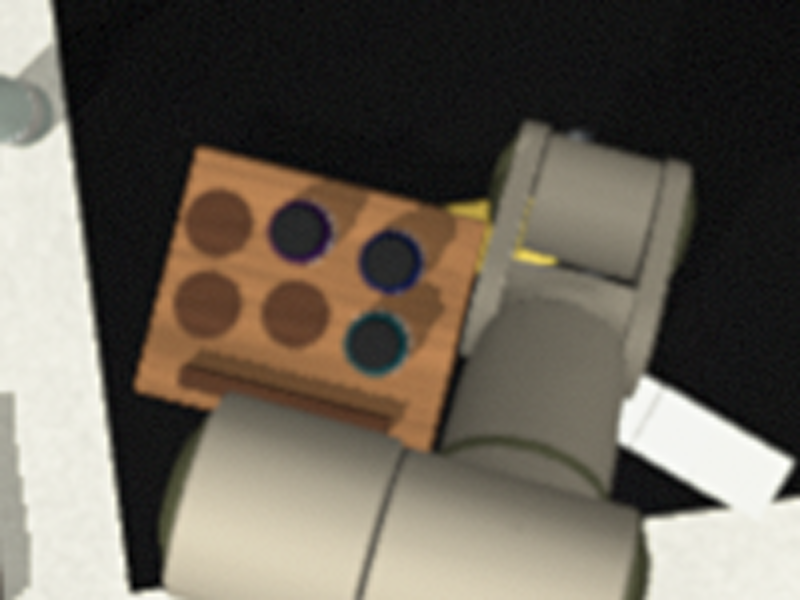

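>>> {"name": "apply_moves", "arguments": {
  "plan": [
    {"tx": -0.3,"ty": 3,"tz": 0,"rx": 0,"ry": 0,"rz": 0,"jaw": -0.5},
    {"tx": -0.6,"ty": 6,"tz": 0,"rx": 0,"ry": 0,"rz": 0,"jaw": -0.5},
    {"tx": -0.9,"ty": 8,"tz": 0,"rx": 0,"ry": 0,"rz": 0,"jaw": -0.5},
    {"tx": -0.9,"ty": 8,"tz": 0,"rx": 0,"ry": 0,"rz": 0,"jaw": -0.5}
  ]
}}

```text
time_s: 11.6
position: [0.5479, -0.0334, 0.0053]
tool_rot: [[-0.112, 0.994, -0.005], [0.994, 0.112, 0.002], [0.003, -0.005, -1.0]]
ft_force: [-0.3, -1.8, -0.6]
grip_width: 0.0212
```

>>> {"name": "apply_moves", "arguments": {
  "plan": [
    {"tx": 0.5,"ty": -4,"tz": 0,"rx": 0,"ry": 0,"rz": 0,"jaw": -0.5},
    {"tx": 2,"ty": -15,"tz": 0,"rx": 0,"ry": 0,"rz": 0,"jaw": -0.5},
    {"tx": 5,"ty": -40,"tz": 0,"rx": 0,"ry": 0,"rz": 0,"jaw": -0.5},
    {"tx": 9,"ty": -70,"tz": 10,"rx": 0,"ry": 0,"rz": 0,"jaw": -0.5},
    {"tx": 13,"ty": -100,"tz": 40,"rx": 0,"ry": 0,"rz": 0,"jaw": -0.5},
    {"tx": 13,"ty": -110,"tz": 80,"rx": 0,"ry": 0,"rz": 0,"jaw": -0.5},
    {"tx": 13,"ty": -115,"tz": 120,"rx": 0,"ry": 0,"rz": 0,"jaw": -0.5},
    {"tx": 13,"ty": -120,"tz": 160,"rx": 0,"ry": 0,"rz": 0,"jaw": -0.5},
    {"tx": 13,"ty": -120,"tz": 160,"rx": 0,"ry": 0,"rz": 0,"jaw": -0.5}
  ]
}}

```text
time_s: 12.5
position: [0.5627, -0.1554, 0.1707]
tool_rot: [[-0.111, 0.994, 0.004], [0.994, 0.111, -0.002], [-0.003, 0.003, -1.0]]
ft_force: [-0.2, -0.3, -0.2]
grip_width: 0.0215
```

```bash
python3 snap.py 10 wrist scene top; python3 - <<'E'
import cv2
a=cv2.imread("pics/scene10.png")[100:250,180:330]; cv2.imwrite("pics/s10z.png",cv2.resize(a,None,fx=4,fy=4,interpolation=cv2.INTER_CUBIC))
E
```

```text
12.65 [ 0.56041997 -0.15352225  0.16451996] [ 0.4401787   0.70170036 -0.57650629]
```

View pics/wrist10.png

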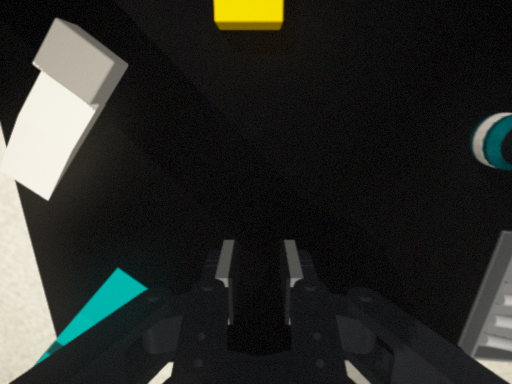

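View pics/s10z.png

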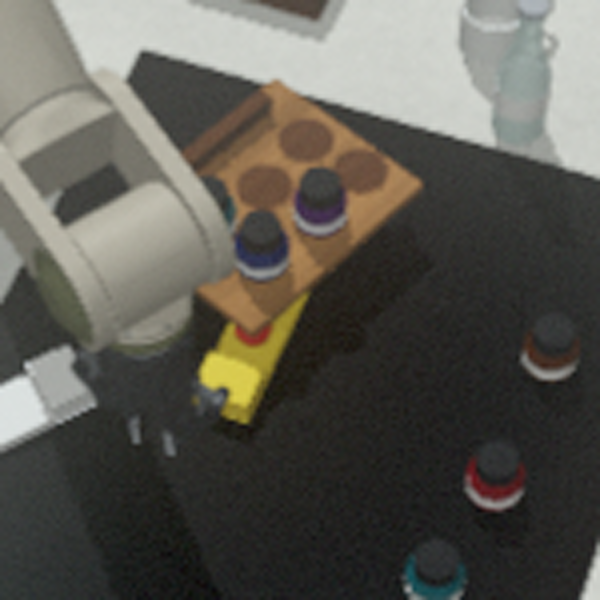

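>>> {"name": "apply_moves", "arguments": {
  "plan": [
    {"tx": 0,"ty": 25,"tz": 15,"rx": 0,"ry": 0,"rz": 0,"jaw": -0.5},
    {"tx": 0,"ty": 50,"tz": 20,"rx": 0,"ry": 0,"rz": 0,"jaw": -0.5},
    {"tx": 0,"ty": 55,"tz": 20,"rx": 0,"ry": 0,"rz": 0,"jaw": -0.5},
    {"tx": 0,"ty": 55,"tz": 20,"rx": 0,"ry": 0,"rz": 0,"jaw": -0.5}
  ]
}}

```text
time_s: 13.05
position: [0.56, -0.0979, 0.1833]
tool_rot: [[-0.113, 0.994, -0.009], [0.994, 0.113, 0.004], [0.005, -0.008, -1.0]]
ft_force: [-0.4, -0.3, -0.0]
grip_width: 0.0214
```

```bash
python3 snap.py 11 wrist
```

```text
13.1 [ 0.5600959  -0.09869644  0.18333019] [0.06974859 0.56553087 0.71490589]
```

>>> {"name": "apply_moves", "arguments": {
  "plan": [
    {"tx": -20,"ty": -35,"tz": 10,"rx": 0,"ry": 0,"rz": 0,"jaw": -0.5},
    {"tx": -45,"ty": -70,"tz": 20,"rx": 0,"ry": 0,"rz": 0,"jaw": -0.5},
    {"tx": -70,"ty": -105,"tz": 30,"rx": 0,"ry": 0,"rz": 0,"jaw": -0.5},
    {"tx": -95,"ty": -140,"tz": 40,"rx": 0,"ry": 0,"rz": 0,"jaw": -0.5},
    {"tx": -120,"ty": -175,"tz": 50,"rx": 0,"ry": 0,"rz": 0,"jaw": -0.5},
    {"tx": -145,"ty": -200,"tz": 60,"rx": 0,"ry": 0,"rz": 0,"jaw": -0.5},
    {"tx": -145,"ty": -200,"tz": 60,"rx": 0,"ry": 0,"rz": 0,"jaw": -0.5}
  ]
}}

```text
time_s: 13.8
position: [0.4126, -0.3026, 0.2437]
tool_rot: [[-0.107, 0.994, -0.009], [0.994, 0.107, 0.002], [0.003, -0.008, -1.0]]
ft_force: [-0.3, 0.6, -0.1]
grip_width: 0.0213
```

```bash
python3 snap.py 12 scene top; python3 - <<'E'
import cv2
a=cv2.imread("pics/top12.png")[150:300,130:330]; cv2.imwrite("pics/t12z.png",cv2.resize(a,None,fx=4,fy=4,interpolation=cv2.INTER_CUBIC))
a=cv2.imread("pics/scene12.png")[100:250,180:330]; cv2.imwrite("pics/s12z.png",cv2.resize(a,None,fx=4,fy=4,interpolation=cv2.INTER_CUBIC))
E
```

```text
13.9 [ 0.41436943 -0.29971805  0.2427204 ] [-0.03942454  0.96736911 -0.28322108]
```

View pics/wrist11.png

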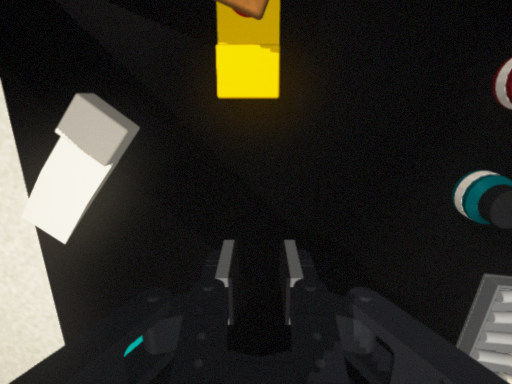

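View pics/t12z.png

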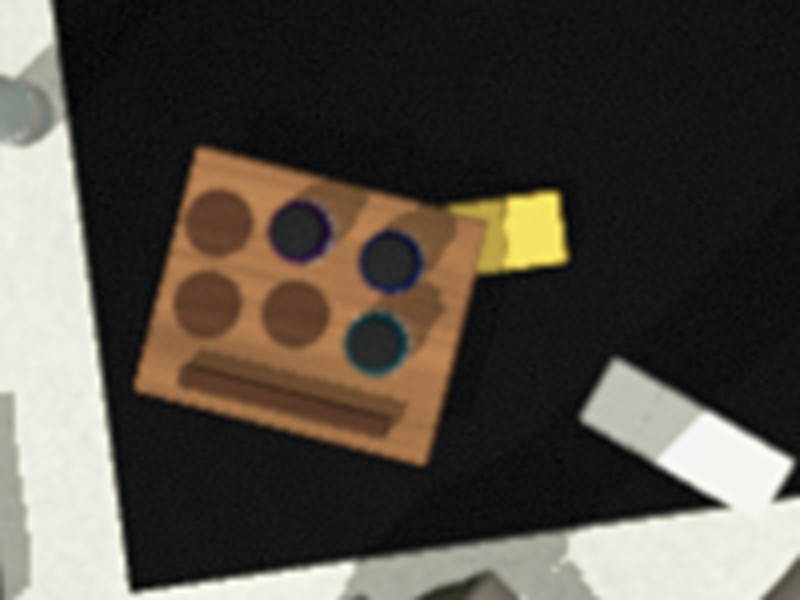

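View pics/s12z.png

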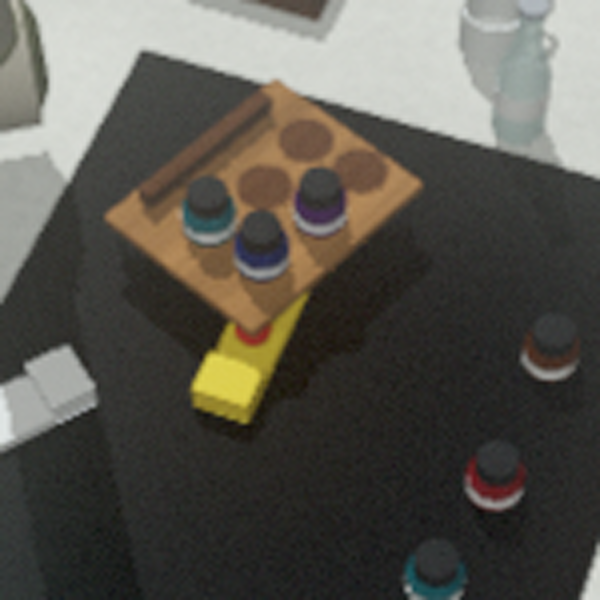

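View pics/scene12.png

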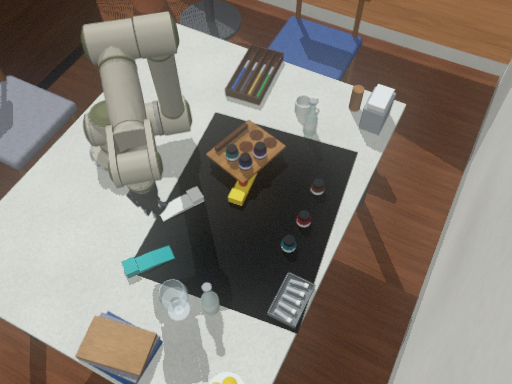

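```bash
python3 - <<'E'
from sw import *
D=pickle.load(open("s12.pkl","rb")); ct,cs=cam(D["top"]),cam(D["scene"])
a=np.array([80,100,0])/np.hypot(80,100)
def rk(p,X):
    c=np.array([0,0,.018]); X=np.asarray(X,float)
    return (c+(X-c)@R.from_rotvec(p[3]*a).as_matrix().T)@R.from_euler('z',p[2]).as_matrix().T+[p[0],p[1],0]
H=.0665
dk=np.array([[.1,.12,H],[.1,-.12,H],[-.1,-.12,H],[-.1,.12,H]])
t0=np.array([[125,62],[415,135],[355,380],[58,305]])/4+[150,170]-.375
s0=np.array([[425,150],[255,305],[106,184],[278,38]])/4+[180,110]-.375
t1=np.array([[197,146],[487,222],[427,465],[134,389]])/4+[130,150]-.375
s1=np.array([[423,184],[254,332],[105,216],[276,80]])/4+[180,100]-.375
for n,t,s in(('start',t0,s0),('end',t1,s1)):
    f=lambda p:np.r_[(proj(ct,rk(p,dk))-t-p[4:6]).ravel(),(proj(cs,rk(p,dk))-s-p[6:8]).ravel(),p[4:]*.3]
    q=least_squares(f,[.48,.174,-.27,.05,0,0,0,0],x_scale=[.01,.01,.1,.1,1,1,1,1]); print(n,np.round(q.x,4),q.cost,'foot',rk(q.x,[[.08,-.1,.014]]))
foot=rk(q.x,[[.08,-.1,.014]])[0,:2]
B=onplane(ct,np.array([[558,191],[568,262]])/4+[130,150]-.375,.032)
c=cam(pickle.load(open("s11.pkl","rb"))["wrist"]); W=onplane(c,[[218,98],[279,98]],.032)
for P in(B,W):
    r=P.mean(0)[:2]; d=P[1]-P[0]; d=d if d[0]>0 else -d; A=np.arctan2(d[1],d[0])+np.pi/2;h=np.array([np.cos(A),np.sin(A)]); v=foot-r; print('rear',r,np.degrees(A),'fwd',v@h,'left',h[0]*v[1]-h[1]*v[0])
E
```

```text
start [ 0.4833  0.1727 -0.2711  0.0507 -0.1836 -0.2355 -0.5676 -0.4634] 0.42752793775310105 foot [[0.53333677 0.05520959 0.00767342]]
end [ 0.4814  0.176  -0.2732 -0.0243 -0.2271 -0.256  -0.3541 -0.4002] 0.43161340881909294 foot [[0.53144923 0.05811387 0.01703582]]
rear [ 0.53835207 -0.02634969] 96.65620998102416 fwd 0.08469435086452287 left -0.0029340033713710616
rear [ 0.54194692 -0.02329969] 96.48105740517562 fwd 0.08207819134156871 left 0.0012410642960628236
```

```bash
python3 -c "
from rig import env
print(env.close_job())"
```

```text
the job is handed in; nothing more can be done
None
```

I pushed the yellow shim thin end first under the red foot, and by my measurements the foot now stands on the shim's flat land. I handed the job in at about 14 s, with the arm clear of everything.

**How it was done:** I turned the shim with one push on its side from the outside of the fingers. Then I pushed its rear face along a heading of about 96° until it was under the foot. Nothing was grasped or lifted, and wrist force readings stayed around 5 N.

**Last checks:**
- **Position on the land:** the foot is 82 to 85 mm ahead of the rear face, against a target of 82 (allowed 65 to 100). It is within 3 mm of the centre line.
- **Rack level:** this is the weakest check.
  - My fit of the deck corners showed a tilt change of only about 0.075 rad. Being fully levelled should give 0.11.
  - Its absolute values are also off: it put the starting lean at 0.05 rad instead of the stated 0.11, and it leaves the rack about 0.02 rad from level.
  - I rely on the foot's position on the 14 mm land, and on how far the red corner rose in the scene view, which is consistent with fully raised.
  - I did not test firmness.
- **Rack position:** it appears to have shifted about 3 mm at most. That is close to the error of the measurement.
- **Other things on the table:** they looked unmoved in the final pictures, by eye only. The arm did not come near them.

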